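# Open the push-and-turn sanitiser jug

### The job

Open the white sanitiser jug: push its red child-resistant cap down hard to the bottom and, keeping it down, turn it anticlockwise until it comes free, without forcing it. Then lift the cap off, stand it upright in the green drip tray and let go of it there; do not drop it, and leave the tray, bowl, bottle and tin where they are.

Things in the scene. Friction and masses are not known exactly. Their poses are not given: they have to be found in the camera images.
- jug: White plastic jug with blue and yellow label, 130 (x) x 100 (y) mm, fixed in a bolted steel cradle 150 x 120 x 32 mm; shoulder 178 mm high. Origin: centre of its underside on the table; z up along the neck's axis. The closed cap's underside stands 195 mm above it. More than 34 N between cap and jug, in any direction, breaks it.
- neck_collar (a point): On the neck's axis, 187 mm above the jug's underside, inside the grey dust collar (outer radius 34 mm) round the cap's foot. The closed cap must be pushed 2.5 to 12.5 mm down to free its lugs (differs from jug to jug, not seen), and meets a firm rubber stop (25 N per mm) 1.5 mm below that: felt as a steep rise in force above 16 to 19 N. Push until then; keep 21 to 26 N while turning.
- neck_hooks (a point): On the neck's axis, 203 mm above the jug's underside: two bayonet hooks, radius 21 mm. Unpressed, the cap turns about 0.1 rad and meets their teeth. Held down, turn it anticlockwise seen from above (positive about z): past the teeth after 0.95 rad, 1.2 to 1.6 rad is best, a stop past 2.3 rad. Then it lifts straight off, clear of neck and valve after 32 mm.
- neck_valve (a point): On the neck's axis, 222 mm above the jug's underside: top of the blue sprung valve in the mouth (radius 12 mm), under the closed cap's inner face. It pushes the cap up: 15 N to start moving, 0.3 N more per mm down.
- cap: Loose red cap, about 70 g: ribbed skirt and flat round top, diameter 58 mm, top face 32 mm above the underside; on it a grip bar 50 mm long (cap's x), 14 mm wide (y), rising from 32 to 60 mm. Origin: centre of its underside, z up. Closed, its x lies along the jug's x within 0.04 rad. Pinch the bar across y; fingertips can bear on the flat top beside it to push.
- tray: Shallow open green plastic drip tray, 160 (x) x 130 (y) x 22 mm high, walls and floor 3 mm thick, loose, 0.7 kg. Origin: centre of its underside on the table. The cap belongs inside it, standing on its skirt.
- bowl: White ceramic bowl, rim diameter 140 mm, 70 mm high, loose; leave alone. Origin: centre of its underside.
- bottle: White plastic bottle with a small red cap, diameter 64 mm, 190 mm high, loose; leave alone. Origin: centre of its underside.
- tin: Steel food tin with a red band, diameter 74 mm, 110 mm high, loose; leave alone. Origin: centre of its underside.
Mind the look-alikes: they are no part of the job. What is shaped like the jug but purple is not meant.

How it is judged:
By the outcome, as a careful person would: the job done as asked, in the order asked, and still so for the second after the job is handed in, with the robot touching nothing.
It also fails if it takes over 58 s, if anything falls off the work surface, if the arm or the gripper's body presses on something with over 40 N, if the wrist force passes 120 N, or if a joint passes its speed limit or range.

### The arm

A 7-joint arm with a two-finger parallel gripper is mounted at the origin on the work surface. World frame = base frame: x ahead of the robot, y to its left, z up, the work surface at z = 0. Lengths are in mm, angles in rad, forces in N, time in s.
With the tool pointing down it reaches from about 425 to 800 mm from the base axis. Payload 8.3 kg.
Tool frame: the origin (TCP) lies between the finger pads; the fingertips stand 14 mm ahead of it and the grasp point (between the pads) lies 5 mm behind it; z points along the fingers, y is the direction in which the jaws open and shut (so a half turn about z gives the same grasp; the last joint's range is limited). The gripper opens to 85 mm and grips with 20 to 120 N. Pads are 22 mm wide; open, the fingers measure 114 mm over their backs; the gripper's body (76 mm by 85 mm) begins 54 mm behind the grasp point. The pads swing forward as they close: fully open they stand 13 mm farther back than shut.
Start: joints at [-1.179, 0.383, 0.016, 1.37, -0.006, 1.388, -0.046], TCP at [274.501, 561.474, 245.279] pointing down, gripper open.
Joint ranges: [-2.95, 2.95], [-0.25, 2.06], [-1.52, 1.56], [0.18, 2.33], [-1.44, 4.58], [0.02, 2.06], [-3.01, 3.01]. Speed limits (rad/s): [2.39, 2.39, 3.01, 3.01, 3.14, 3.14, 3.14].

### API

Orientations are given as a unit quaternion [w, x, y, z].
In Python, from rig import monitor, eyes, arm gives the robot as it stands. The module is installed in compiled form; this text tells all that it offers.
- The arm moves only by the shell command python3 -m jog 'ROWS' [OPENING] [FORCE]. ROWS is JSON, one flat list of numbers, 6 for each row, row after row: the shift along the tool's x, y, z in cm, then the turn, a rotation vector about the tool's x, y, z in rad. In form: [tx, ty, tz, rx, ry, rz, tx, ty, tz, rx, ry, rz, ...]. A call has 1 to 20 rows; each row shifts and turns the commanded pose from where the row before left it, along the tool's axes as they then stand; what a row does not reach is not made up. A row lasts 1/8 s, in which the tool goes at most 62.5 mm and 10.7 degrees, less where a joint would pass 70% of its speed; a pose out of reach is approached as far as the arm can. A call is refused whole if a number of a shift passes 6.25 or a number of a turn 0.188, either way. A call with a gripper value outside its range is refused whole. OPENING is the closure in counts, from 0 (fully open) to 255 (shut), set as the call begins (- or left out, the last holds). The fingers move at their own pace and stop on an object; FORCE is the grip in N (left out, the last holds). Time passes only in rows, so rows that do not move let the fingers close. It gives the time, the measured TCP pose, the force and the opening at its end, in the units of the state.
- monitor.observe(): the state, without advancing time (a new reading comes with each control period).
- eyes.get_image(name): name is "scene" or "top" or "wrist"; returns the picture (400x640x3 uint8, blue, green, red); there is no depth.
- eyes.camera_info(name): a dict with "fovy" (degrees; the focal length in pixels is half the picture's height over the tangent of half this angle, whatever the lens; pixels are square), "cx", "cy" (the principal point, pixels), "R" (3x3) and "t" (3): a world point X has camera coordinates R X + t; the wrist camera has in their place "mount" (4x4, takes a point from camera to tool coordinates, whose origin is the TCP and whose axes are the flange's). Camera axes: x right, y down, z forward; pixel columns grow to the right and rows downward; lengths in mm; the calibration is good to about 2 mm. A picture is of the moment at which its call begins: read the wrist's pose just before it. camera_info takes no time and is no camera call.
- arm.finish_job(): hands the job in, once; it reports no verdict.
The state is a dict: "clock": time; "joint_pos": joint angles; "dq": joint speeds; "effort": joint torques, N m; "tool_pos": TCP position; "orientation": TCP orientation; "contact_force": force on the tool from outside, world axes, zero at the start; "torque": the same for the moment, N m; "width": opening from 0.0 (shut) to 1.0 (fully open).
Only numpy, scipy, OpenCV 4.12 (cv2) and the standard library are available. Lean on these libraries where they do the work, as an engineer would, in place of code of your own. Each camera call takes 0.05 s, during which the arm holds its last target.

## Working session

There is one attempt and no reset: what is moved stays moved. The work goes in short steps, Python scripts to look and compute and a shell command to move; the robot and the scene stay as the last step left them, time stands still between calls to the robot, and variables do not carry over. Pictures are saved under pics/ and viewed, and the job is handed in when it is done.

```bash
mkdir -p pics
cat > look.py <<'E'
from rig import monitor, eyes, arm
import cv2,numpy as np,json,sys
def snap(n,tag):
    s=monitor.observe(); im=np.array(eyes.get_image(n)); cv2.imwrite(f'pics/{tag}.png',im)
    ci=eyes.camera_info(n); json.dump({'ci':{k:(np.array(v).tolist()) for k,v in ci.items()},'p':list(map(float,s['tool_pos'])),'q':list(map(float,s['orientation']))},open(f'pics/{tag}.json','w'))
    return im
E
python3 - <<'E'
from look import *
for n in ['scene','top','wrist']: snap(n,n+'0')
for n in ['scene','top','wrist']: print(n,open(f'pics/{n}0.json').read())
print(monitor.observe())
E
```

```text
scene {"ci": {"fovy": 51.41395152724955, "cx": 319.6613611646426, "cy": 199.20558137793128, "R": [[0.8728714789572113, 0.48787236807285334, 0.008713994149493837], [0.46617431729248415, -0.8285092397952069, -0.3102481997866473], [-0.14414189925187426, 0.27486904526511413, -0.9506156535819866]], "t": [-496.5011106269222, -196.95679162324845, 1172.5850256421097]}, "p": [274.3126691619583, 561.0519533388914, 244.25723182334238], "q": [-0.00018587953106710534, 0.2253906667346971, 0.9742679673721818, -0.0009698196562937357]}
top {"ci": {"fovy": 48.06371186628579, "cx": 312.9655358693221, "cy": 203.23190812219124, "R": [[-0.025987679590498358, -0.999660513107442, 0.0018705729782773966], [-0.9981629522141553, 0.02584621193500001, -0.05479684439575649], [0.054729894359694144, -0.0032911794810567122, -0.9984957720496369]], "t": [13.588965661520044, 530.644476998018, 1265.9277476679724]}, "p": [274.3378067427155, 561.0562057733257, 244.28772016083175], "q": [-0.00018903628783277924, 0.22543310894039867, 0.9742581723262365, -0.000944094428363335]}
wrist {"ci": {"fovy": 63.68541309182835, "cx": 3
[... 527 characters left out ...]
 array([-1.17890262,  0.38408364,  0.01636248,  1.37088353, -0.00630587,
        1.38820893, -0.04652037]), 'dq': array([ 7.10728942e-04, -3.11835038e-03, -1.20293441e-03, -3.92137004e-03,
       -2.35058268e-03, -1.02297855e-03,  8.77131157e-05]), 'effort': array([ 2.65207040e-03, -6.28161407e+01,  8.46130159e-01, -3.72168911e+01,
        1.69201795e-02,  1.09909783e-02,  1.79893732e-05]), 'tool_pos': array([274.34342519, 561.16764795, 244.49762032]), 'orientation': array([-1.71518331e-04,  2.25415470e-01,  9.74262427e-01, -7.48070115e-04]), 'contact_force': array([-0.10260124, -0.21439078,  0.30840605]), 'torque': array([-0.03813464, -0.00426883,  0.02604814]), 'width': 1.0004163351744297}
```

View pics/scene0.png

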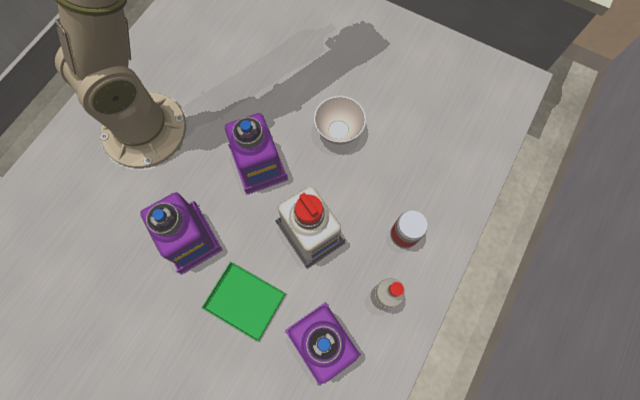

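View pics/top0.png

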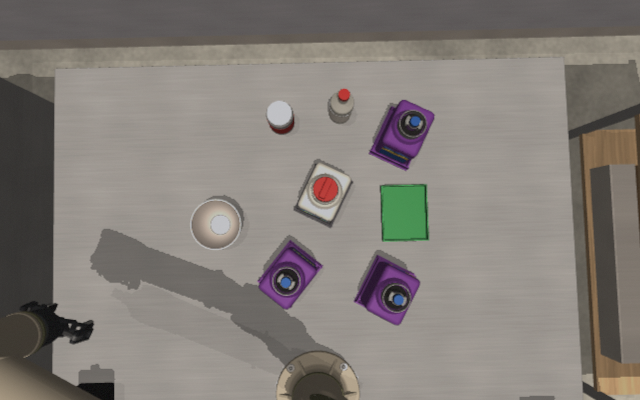

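View pics/wrist0.png

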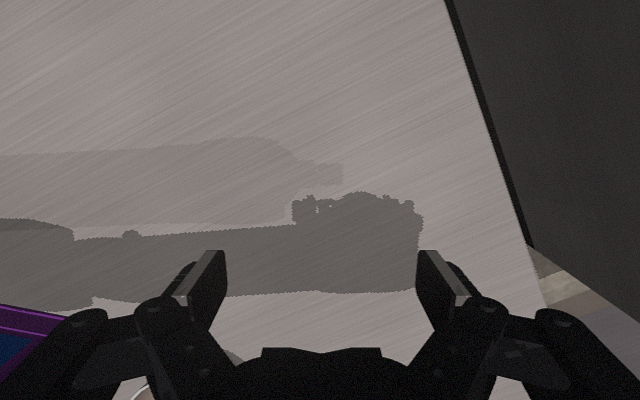

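The jug candidates in the top view are the white one with a red cap at (325,190), and purple ones without caps at (405,130), (290,275) and (390,290). Only the white one fits the description. The other red items are the bottle's small cap at (343,95) and the tin's band at (281,122). I'll confirm with an enlarged crop and measure.

```bash
cat > geo.py <<'E'
import json,numpy as np,cv2
from scipy.spatial.transform import Rotation as Ro
def cam(tag):
    d=json.load(open(f'pics/{tag}.json'));ci=d['ci'];f=200/np.tan(np.radians(ci['fovy']/2))
    if 'R' in ci:
        R=np.array(ci['R']);t=np.array(ci['t'])
    else:
        M=np.array(ci['mount']);q=d['q'];Rt=Ro.from_quat([q[1],q[2],q[3],q[0]]).as_matrix()
        Rc=Rt@M[:3,:3];c=Rt@M[:3,3]+np.array(d['p']);R=Rc.T;t=-R@c
    return R,t,f,ci['cx'],ci['cy']
def ray(tag,uv):
    R,t,f,cx,cy=cam(tag);c=-R.T@t
    d=np.c_[(np.atleast_2d(uv)-[cx,cy])/f,np.ones(len(np.atleast_2d(uv)))]@R
    return c,d
def plane(tag,uv,z):
    c,d=ray(tag,uv);return c+d*((z-c[2])/d[:,2])[:,None]
def proj(tag,X):
    R,t,f,cx,cy=cam(tag);p=np.atleast_2d(X)@R.T+t
    return p[:,:2]/p[:,2:]*f+[cx,cy]
def tri(obs):
    A=np.zeros((3,3));b=np.zeros(3)
    for tag,uv in obs:
        c,d=ray(tag,uv);d=d[0]/np.linalg.norm(d);P=np.eye(3)-np.outer(d,d);A+=P;b+=P@c
    return np.linalg.solve(A,b)
E
python3 - <<'E'
from geo import *
ims=[]
for tag,box in [('scene0',(260,170,100,100)),('top0',(280,145,100,100))]:
    im=cv2.imread(f'pics/{tag}.png');x,y,w,h=box
    ims.append(cv2.resize(im[y:y+h,x:x+w],(400,400),interpolation=cv2.INTER_CUBIC))
    hsv=cv2.cvtColor(im,cv2.COLOR_BGR2HSV)
    for nm,m in [('red',((hsv[...,0]<8)|(hsv[...,0]>172))&(hsv[...,1]>150)&(hsv[...,2]>90)),('green',(abs(hsv[...,0].astype(int)-65)<15)&(hsv[...,1]>100))]:
        cs,_=cv2.findContours(m.astype(np.uint8),cv2.RETR_EXTERNAL,cv2.CHAIN_APPROX_NONE)
        for c in cs:
            if cv2.contourArea(c)<40: continue
            r=cv2.minAreaRect(c);print(tag,nm,cv2.contourArea(c),r)
            z=215 if nm=='red' else 15
            print('  plane',plane(tag,r[0],z)[0].round(1))
            if nm=='green':
                b=cv2.boxPoints(r);print(plane(tag,b,22).round(1).tolist())
cv2.imwrite('pics/crop0.png',np.hstack(ims))
E
```

```text
scene0 red 131.5 ((396.1000671386719, 288.7000427246094), (12.969193458557129, 12.969193458557129), 63.43495178222656)
  plane [791.2 -88.8 215. ]
scene0 red 586.0 ((307.95001220703125, 208.6500244140625), (27.51181411743164, 27.828041076660156), 18.434947967529297)
  plane [555.1 -30.1 215. ]
scene0 green 3462.0 ((243.5441436767578, 300.42645263671875), (65.51245880126953, 55.39404296875), 30.963754653930664)
  plane [ 500.9 -259.9   15. ]
[[422.0, -323.3, 22.0], [419.0, -193.1, 22.0], [583.4, -195.5, 22.0], [580.8, -322.7, 22.0]]
top0 red 418.5 ((325.5, 188.5), (23.0, 23.0), 90.0)
  plane [554.6 -30.7 215. ]
top0 red 80.0 ((343.5, 94.0), (10.0, 9.0), 90.0)
  plane [784.7 -80.9 215. ]
top0 green 2411.0 ((404.1323547363281, 212.3402557373047), (55.41534423828125, 45.593597412109375), 88.02507019042969)
  plane [ 498.1 -259.4   15. ]
[[576.1, -193.2, 22.0], [577.3, -323.1, 22.0], [420.1, -322.2, 22.0], [419.0, -193.3, 22.0]]
```

View pics/crop0.png

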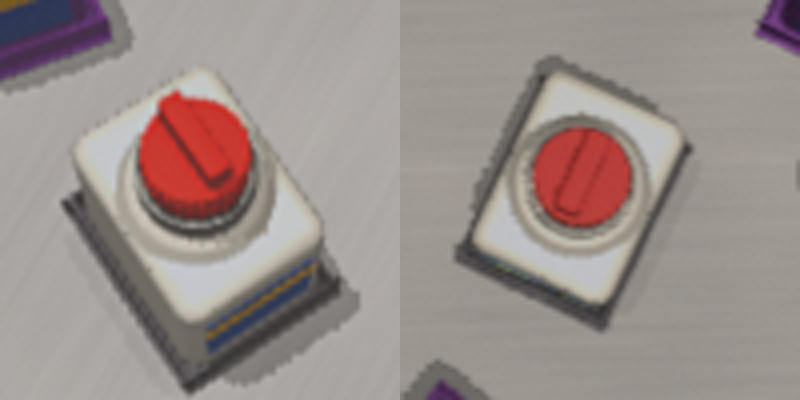

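The crop confirms it: white jug, red cap with its bar at about -0.38 rad and centre near (555,-30). I'll rise and move above it, starting the turn so the jaws sit on the side with joint-7 room.

```bash
python3 -m jog '[0,0,-5,0,0,0, 0,0,-5,0,0,0, -4.65,-3.7,0,0,0,0, -4.65,-3.7,0,0,0,0, -4.65,-3.7,0,0,0,0, -4.65,-3.7,0,0,0,0, -4.65,-3.7,0,0,0,0, -4.65,-3.7,0,0,0,0, -4.65,-3.7,0,0,0,0, -4.65,-3.7,0,0,0,0, -4.65,-3.7,0,0,0,0, -4.65,-3.7,0,0,0,0, -4.65,-3.7,0,0,0,0, 0,0,0,0,0,0.18, 0,0,0,0,0,0.18, 0,0,0,0,0,0.18, 0,0,0,0,0,0.18, 0,0,0,0,0,0.18, 0,0,0,0,0,0.18]' 0 30
python3 -c "
from rig import monitor
print(monitor.observe()['joint_pos'])"
```

```text
clock: 2.52
tool_pos: [555.1, -28.8, 345.0]
orientation: [-0.0, 0.696, 0.718, -0.0]
contact_force: [-1.0, 0.4, 0.2]
width: 0.997
[-0.52247787  0.22859522  0.64389234  1.40230688 -0.13630487  1.55610904
  0.14111314]
```

```bash
python3 -m jog '[0,0,0,0,0,0.18, 0,0,0,0,0,0.18, 0,0,0,0,0,0.18, 0,0,0,0,0,0.18, 0,0,0,0,0,0.18, 0,0,0,0,0,0.18, 0,0,0,0,0,0.18, 0,0,0,0,0,0.18, 0,0,0,0,0,0.18, 0,0,0,0,0,0.18, 0,0,0,0,0,0.18,0,0,0,0,0,0]'
python3 - <<'E'
from look import *
snap('wrist','w1')
s=monitor.observe();print(s['joint_pos'],s['contact_force'])
E
```

```text
clock: 4.03
tool_pos: [555.1, -28.7, 345.0]
orientation: [0.0, 0.983, -0.185, -0.0]
contact_force: [0.0, -0.2, 0.9]
width: 0.997
[-0.73179346  0.27613363  0.93419326  1.40988615 -0.22074305  1.56540825
 -1.75459642] [ 0.27963235 -0.10861631 -0.21132761]
```

View pics/w1.png

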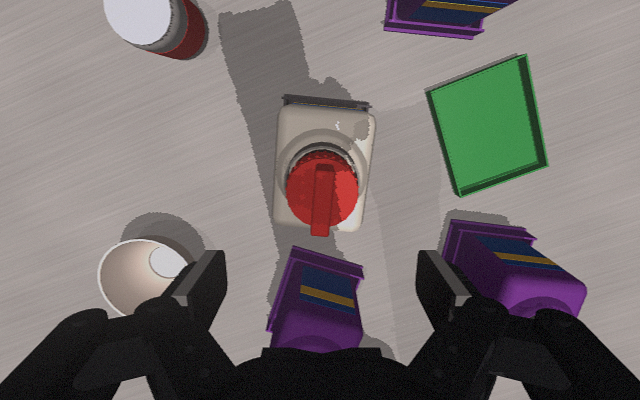

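Run:
```python
from geo import *
im=cv2.imread('pics/w1.png');hsv=cv2.cvtColor(im,cv2.COLOR_BGR2HSV)
m=((hsv[...,0]<8)|(hsv[...,0]>172))&(hsv[...,1]>130)
m[:, :260]=0;m[:,400:]=0
ys,xs=np.where(m);print(xs.min(),xs.max(),ys.min(),ys.max())
g=cv2.bilateralFilter(im,9,40,5)
cv2.imwrite('pics/w1c.png',cv2.resize(g[130:250,260:390],None,fx=5,fy=5,interpolation=cv2.INTER_CUBIC)[:600,:650])
print(proj('w1',[[555,-30,255],[555,-30,227]]))
```

```text
261 399 151 399
[[322.24668039 204.49320286]
 [322.09026535 193.52507148]]
```

View pics/w1c.png

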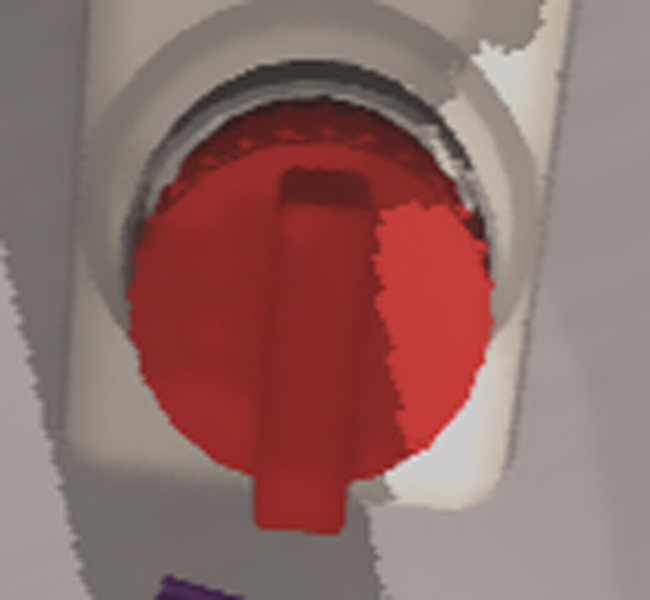

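Run:
```python
from geo import *
q=np.array([[276,203],[371,203],[255,529],[346,533]])/5+[260,130]
P=plane('w1',q,255);print(P.round(1));c=P.mean(0);print('bar ctr',c.round(1))
d=(P[:2].mean(0)-P[2:].mean(0));print('angle',np.arctan2(d[1],d[0]),np.linalg.norm(d))
C=plane('w1',np.array([[130,310],[493,300],[311,140],[308,482]])/5+[260,130],227);print(C.round(1),C[:2].mean(0),C[2:].mean(0))
# jug edges (shoulder) left and right lines at z~178
d=json.load(open('pics/w1.json'));R=Ro.from_quat([d['q'][1],d['q'][2],d['q'][3],d['q'][0]]).as_matrix()
print('tool y heading',np.arctan2(R[1,1],R[0,1]), 'x',np.arctan2(R[1,0],R[0,0]),'tcp',d['p'])
for t in (c,C.mean(0)): print(R.T@(t-np.array(d['p'])))
```

```text
[[579.9 -34.4 255. ]
 [575.1 -46.7 255. ]
 [535.3 -13.5 255. ]
 [529.9 -25.8 255. ]]
bar ctr [555.  -30.1 255. ]
angle -0.4363251054545811 49.52087672679685
[[566.6  -3.6 227. ]
 [547.2 -58.2 227. ]
 [581.7 -40.4 227. ]
 [528.8 -19.4 227. ]] [556.90466032 -30.89159228 227.        ] [555.24560206 -29.92394473 227.        ]
tool y heading -1.9427484084373807 x -0.3719523388820549 tcp [555.1298957671646, -28.69519789433923, 344.9989202646054]
[ 0.46587532  1.27956773 89.99931903]
[  1.56544646   1.19456899 117.9987031 ]
```

Bar centre is (555.0,-30.1) at angle -0.436 rad, and the top-face centre agrees to about 1 mm. I'll align, descend and close on the bar.

```bash
python3 -m jog '[0.05,0.13,3,0,0,0.06, 0,0,3,0,0,0, 0,0,2,0,0,0, 0,0,1.5,0,0,0, 0,0,0,0,0,0]' 0 40
python3 - <<'E'
from look import *
snap('wrist','w2')
E
```

```text
clock: 4.7
tool_pos: [554.8, -30.1, 249.5]
orientation: [0.0, 0.977, -0.214, -0.001]
contact_force: [0.5, 0.5, 0.7]
width: 1.002
```

View pics/w2.png

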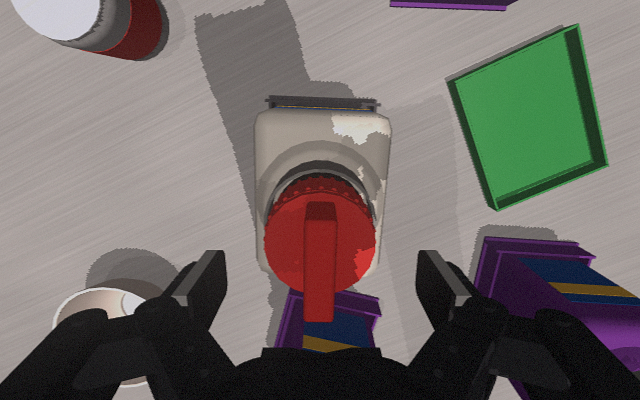

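The bar is centred between the pads (columns about 304–337, pads at 227 and 417). Closing now.

```bash
python3 -m jog '[0,0,0.4,0,0,0, 0,0,0,0,0,0, 0,0,0,0,0,0, 0,0,0,0,0,0, 0,0,0,0,0,0, 0,0,0,0,0,0]' 255 40
python3 -m jog '[0,0,0,0,0,0, 0,0,0,0,0,0]'
```

```text
clock: 5.5
tool_pos: [555.4, -30.2, 246.6]
orientation: [-0.0, 0.977, -0.215, 0.0]
contact_force: [-0.3, 0.2, 2.3]
width: 0.151
clock: 5.75
tool_pos: [555.4, -30.2, 246.6]
orientation: [-0.0, 0.977, -0.215, 0.0]
contact_force: [-0.5, 1.3, 4.6]
width: 0.154
```

```bash
python3 -m jog '[0,0,0.1,0,0,0, 0,0,0.1,0,0,0, 0,0,0,0,0,0]'; python3 -m jog '[0,0,0.1,0,0,0, 0,0,0.1,0,0,0, 0,0,0,0,0,0]'; python3 -m jog '[0,0,0.1,0,0,0, 0,0,0,0,0,0]'
```

```text
clock: 6.12
tool_pos: [555.6, -30.2, 245.8]
orientation: [-0.001, 0.977, -0.215, 0.001]
contact_force: [-3.5, 0.8, 13.9]
width: 0.153
clock: 6.5
tool_pos: [555.6, -30.2, 243.8]
orientation: [-0.001, 0.977, -0.215, 0.001]
contact_force: [-4.6, 2.4, 15.7]
width: 0.152
clock: 6.75
tool_pos: [555.6, -30.2, 242.9]
orientation: [-0.001, 0.977, -0.215, 0.001]
contact_force: [-5.0, 2.1, 15.1]
width: 0.154
```

```bash
for i in 1 2 3; do python3 -m jog '[0,0,0.1,0,0,0, 0,0,0,0,0,0]' | grep -E 'pos|force'; done
```

```text
tool_pos: [555.6, -30.2, 241.9]
contact_force: [-5.1, 1.8, 15.8]
tool_pos: [555.6, -30.2, 240.9]
contact_force: [-5.3, 2.6, 15.7]
tool_pos: [555.6, -30.2, 240.0]
contact_force: [-5.5, 1.5, 15.3]
```

```bash
for i in 1 2 3; do python3 -m jog '[0,0,0.1,0,0,0, 0,0,0,0,0,0]' | grep -E 'pos|force'; done
```

```text
tool_pos: [555.6, -30.2, 239.0]
contact_force: [-4.6, 1.5, 17.6]
tool_pos: [555.6, -30.3, 238.0]
contact_force: [-5.5, 3.1, 16.0]
tool_pos: [555.6, -30.2, 237.0]
contact_force: [-4.5, 2.1, 18.2]
```

```bash
for i in 1 2 3; do python3 -m jog '[0,0,0.08,0,0,0, 0,0,0,0,0,0]' | grep -E 'pos|force'; done
```

```text
tool_pos: [555.6, -30.2, 236.2]
contact_force: [-5.5, 2.1, 17.1]
tool_pos: [555.6, -30.2, 235.5]
contact_force: [-4.7, 2.0, 18.2]
tool_pos: [555.6, -30.2, 234.7]
contact_force: [-5.6, 2.1, 17.3]
```

```bash
for i in 1 2 3; do python3 -m jog '[0,0,0.08,0,0,0, 0,0,0,0,0,0]' | grep -E 'pos|force'; done
```

```text
tool_pos: [555.7, -30.2, 234.0]
contact_force: [-6.1, 2.7, 17.5]
tool_pos: [555.7, -30.2, 233.8]
contact_force: [-7.9, 2.4, 22.4]
tool_pos: [555.8, -30.2, 233.5]
contact_force: [-9.9, 2.3, 27.2]
```

The steep rise shows the stop has been reached. I'll back off a touch and ease the side load.

```bash
python3 -m jog '[-0.07,0.03,-0.06,0,0,0, 0,0,0,0,0,0]' | grep -E 'pos|force|ori'
```

```text
tool_pos: [555.6, -30.2, 233.8]
orientation: [-0.001, 0.977, -0.215, 0.002]
contact_force: [-5.6, 1.8, 21.9]
```

```bash
python3 -m jog '[-0.05,0.02,0.03,0,0,-0.05, 0,0,0,0,0,-0.05, 0,0,0,0,0,0]' | grep -E 'pos|force|ori|clock';python3 -m jog '[0,0,0,0,0,-0.05, 0,0,0,0,0,-0.05, 0,0,0,0,0,0]' | grep -E 'pos|force|ori|clock'; python3 -c "
from rig import monitor
print(monitor.observe()['torque'])"
```

```text
clock: 10.38
tool_pos: [555.7, -30.3, 233.9]
orientation: [-0.001, 0.986, -0.165, 0.003]
contact_force: [-2.6, 1.5, 22.3]
clock: 10.75
tool_pos: [555.9, -30.4, 233.9]
orientation: [-0.001, 0.993, -0.116, 0.003]
contact_force: [-1.4, 0.7, 20.8]
[0.21442992 0.52349139 0.01508715]
```

```bash
python3 -m jog '[0,0,0.05,0,0,-0.04, 0,0,0,0,0,-0.08, 0,0,0,0,0,0]' | grep -E 'pos|force|ori|clock';python3 -m jog '[0,0,0.01,0,0,-0.08, 0,0,0,0,0,-0.06, 0,0,0,0,0,0]' | grep -E 'pos|force|ori|clock'; python3 -c "
from rig import monitor
print(monitor.observe()['torque'])"
```

```text
clock: 11.12
tool_pos: [556.1, -30.5, 233.8]
orientation: [-0.001, 0.998, -0.056, 0.003]
contact_force: [-2.1, 1.4, 23.1]
clock: 11.5
tool_pos: [556.3, -30.4, 233.8]
orientation: [-0.0, 1.0, 0.014, 0.004]
contact_force: [-0.7, 0.7, 24.8]
[0.12430605 0.42476919 0.05555059]
```

```bash
python3 -m jog '[0,0,0,0,0,-0.08, 0,0,0,0,0,-0.08, 0,0,0,0,0,0]' | grep -E 'pos|force|ori|clock';python3 -m jog '[0,0,0,0,0,-0.08, 0,0,0,0,0,-0.08, 0,0,0,0,0,0]' | grep -E 'pos|force|ori|clock'; python3 -c "
from rig import monitor
print(monitor.observe()['torque'])"
```

```text
clock: 11.88
tool_pos: [556.3, -30.4, 233.8]
orientation: [-0.0, 0.996, 0.094, 0.004]
contact_force: [-1.7, 1.1, 22.6]
clock: 12.25
tool_pos: [556.4, -30.4, 233.8]
orientation: [0.0, 0.985, 0.173, 0.004]
contact_force: [-0.2, 1.3, 22.2]
[0.1457307  0.27248765 0.13439452]
```

```bash
python3 -m jog '[0,0,0.02,0,0,-0.08, 0,0,0,0,0,-0.08, 0,0,0,0,0,0]' | grep -E 'pos|force|ori|clock';python3 -m jog '[0,0,0.01,0,0,-0.08, 0,0,0,0,0,-0.08, 0,0,0,0,0,0]' | grep -E 'pos|force|ori|clock';  python3 -m jog '[0,0,0.01,0,0,-0.08, 0,0,0,0,0,-0.08, 0,0,0,0,0,0]' | grep -E 'pos|force|ori|clock';python3 -c "
from rig import monitor
s=monitor.observe();print(s['torque'],s['joint_pos'])"
```

```text
clock: 12.62
tool_pos: [556.4, -30.4, 233.8]
orientation: [0.0, 0.968, 0.251, 0.004]
contact_force: [-1.8, 1.9, 23.2]
clock: 13.0
tool_pos: [556.5, -30.4, 233.8]
orientation: [0.001, 0.945, 0.328, 0.004]
contact_force: [-0.8, 2.1, 23.4]
clock: 13.38
tool_pos: [556.5, -30.4, 233.7]
orientation: [0.001, 0.915, 0.402, 0.004]
contact_force: [-0.3, 0.7, 23.6]
[0.12252708 0.3045512  0.05315622] [-0.56847978  0.27380206  0.69573395  1.61147959 -0.18203293  1.31403784
 -0.58859626]
```

```bash
python3 -m jog '[0,0,0,0,0,-0.07, 0,0,0,0,0,-0.07, 0,0,0,0,0,0]' | grep -E 'pos|force|ori|clock';python3 -m jog '[0,0,-0.3,0,0,0, 0,0,-0.3,0,0,0, 0,0,-0.3,0,0,0,0,0,-0.3,0,0,0,0,0,0,0,0,0]'
python3 - <<'E'
from look import *
snap('wrist','w3')
E
```

```text
clock: 13.75
tool_pos: [556.6, -30.3, 233.7]
orientation: [0.001, 0.885, 0.465, 0.004]
contact_force: [-1.2, 1.2, 23.8]
clock: 14.38
tool_pos: [556.4, -30.4, 244.8]
orientation: [0.002, 0.885, 0.465, 0.003]
contact_force: [3.3, 0.5, 14.8]
width: 0.151
```

View pics/w3.png

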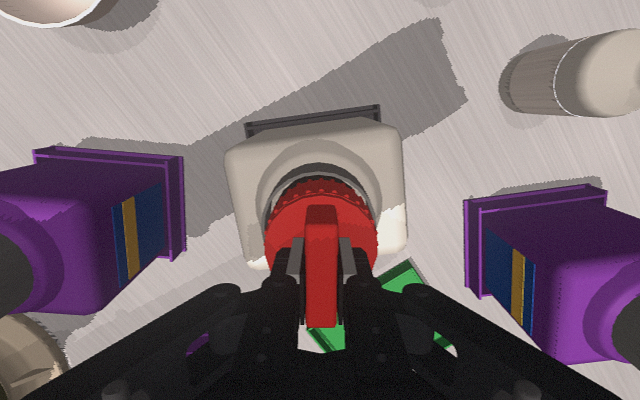

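The cap has turned with the gripper: the bar at (320,265) is between the pads and the jug now looks about 80° turned. I'll keep lifting straight up.

```bash
python3 -m jog '[0,0,-0.3,0,0,0, 0,0,-0.3,0,0,0, 0,0,-0.4,0,0,0,0,0,0,0,0,0]' |grep -E 'pos|force|wid'; python3 -m jog '[0,0,-0.6,0,0,0, 0,0,-0.6,0,0,0, 0,0,-0.6,0,0,0,0,0,-0.6,0,0,0,0,0,0,0,0,0]'
```

```text
tool_pos: [553.8, -29.9, 251.6]
contact_force: [0.4, 1.6, -0.1]
width: 0.153
clock: 15.55
tool_pos: [554.1, -30.4, 276.4]
orientation: [0.0, 0.885, 0.465, 0.0]
contact_force: [0.1, -0.3, -1.0]
width: 0.153
```

```bash
python3 -m jog '[0,0,-3,0,0,0, 0,0,-3,0,0,0, -2,0.8,0,0,0,0, -4.5,1.8,0,0,0,0, -4.5,1.8,0,0,0,0, -4.5,1.8,0,0,0,0, -4.5,1.9,0,0,0,0, -2,0.8,0,0,0,0, 0,0,0,0,0,0, 0,0,0,0,0,0]'
python3 - <<'E'
from look import *
for n in ('wrist','scene','top'): snap(n,n+'4')
print(monitor.observe()['joint_pos'])
ims=[cv2.imread(f'pics/{n}4.png') for n in ('scene','top')]
cv2.imwrite('pics/st4.png',np.hstack([cv2.resize(i,(400,250),interpolation=cv2.INTER_AREA) for i in ims]))
E
```

```text
clock: 16.8
tool_pos: [502.2, -261.2, 335.0]
orientation: [-0.001, 0.885, 0.465, -0.0]
contact_force: [0.3, -0.2, -0.9]
width: 0.154
[-0.20732134  0.28297399  0.81627602  1.39902972 -0.20515514  1.54707368
 -0.00802074]
```

View pics/wrist4.png

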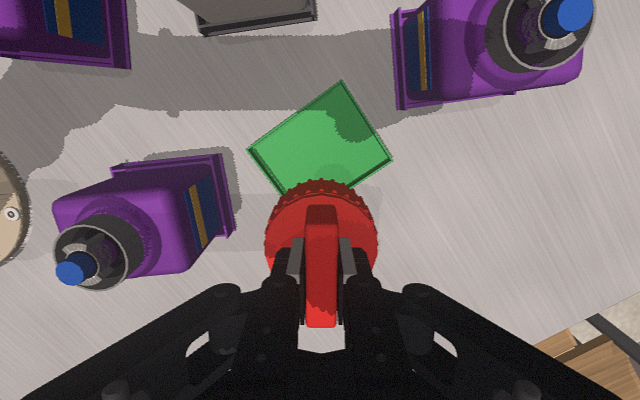

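View pics/scene4.png

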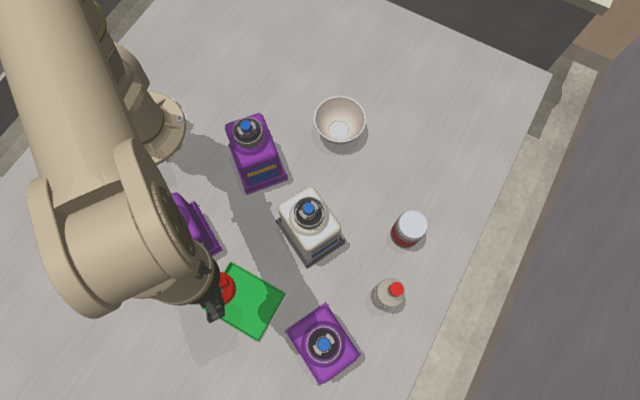

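View pics/top4.png

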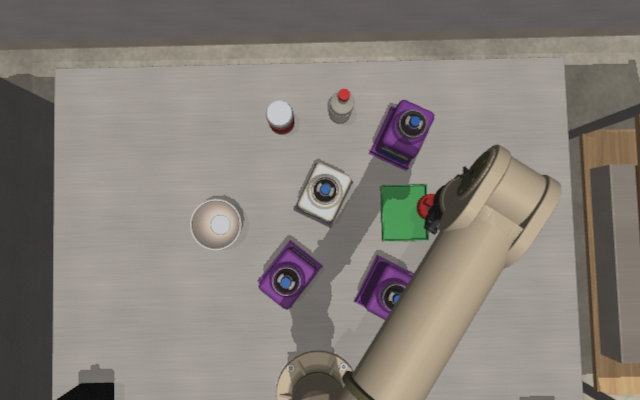

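The jug is open, with its blue valve visible at scene (309,208). The cap is in the gripper and hangs over the tray, so I'm lowering it.

```bash
python3 -m jog '[0,0,3,0,0,0, 0,0,5,0,0,0, 0,0,5,0,0,0, 0,0,5,0,0,0, 0,0,4,0,0,0, 0,0,2,0,0,0, 0,0,1.5,0,0,0, 0,0,0,0,0,0, 0,0,0,0,0,0]'
python3 - <<'E'
from look import *
snap('scene','scene5');snap('wrist','wrist5')
print(monitor.observe()['joint_pos'])
E
```

```text
clock: 18.08
tool_pos: [502.9, -262.0, 81.8]
orientation: [0.001, 0.885, 0.465, 0.0]
contact_force: [0.5, -0.6, 0.1]
width: 0.153
[-0.13913288  0.47652444  0.72634272  1.76294302 -0.36189393  1.03823878
  0.11463078]
```

View pics/scene5.png

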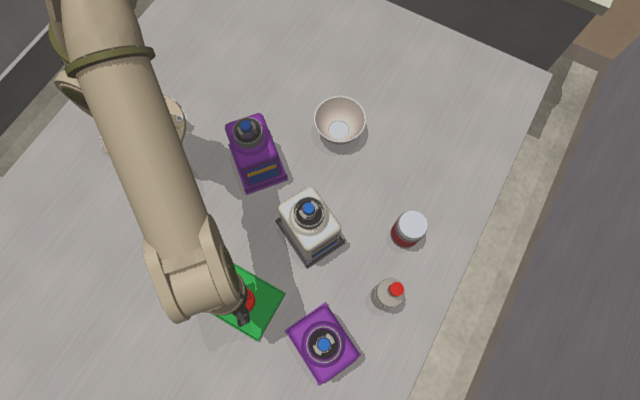

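View pics/wrist5.png

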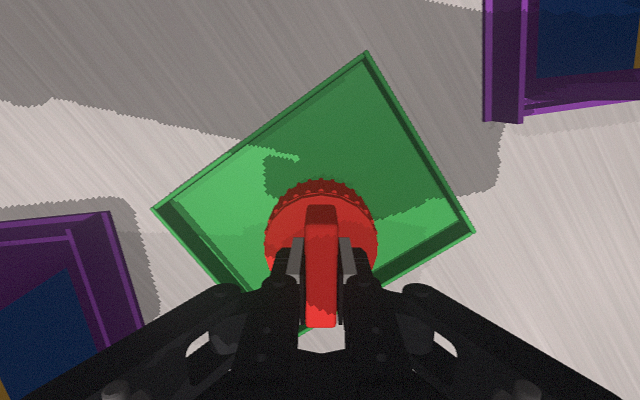

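The cap is over the tray, with its skirt at wrist (320,235) and the tray's corners around it. I'm lowering until contact.

```bash
python3 -m jog '[0,0,1,0,0,0, 0,0,0.8,0,0,0, 0,0,0.3,0,0,0, 0,0,0,0,0,0]' | grep -E 'pos|force'; for i in 1 2 3; do python3 -m jog '[0,0,0.1,0,0,0, 0,0,0.1,0,0,0,0,0,0,0,0,0]' | grep -E 'clock|pos|force'; done
```

```text
tool_pos: [502.0, -261.8, 59.4]
contact_force: [-0.7, -0.4, -0.5]
clock: 19.05
tool_pos: [502.3, -261.8, 57.8]
contact_force: [0.7, 0.3, -1.7]
clock: 19.42
tool_pos: [502.2, -261.7, 55.7]
contact_force: [0.4, 0.4, -0.6]
clock: 19.8
tool_pos: [502.3, -261.8, 54.6]
contact_force: [-3.0, 2.3, 8.5]
```

Contact came at TCP z ≈ 54.7, as expected. I'll ease off, then release.

```bash
python3 -m jog '[0,0,-0.1,0,0,0, 0,0,0,0,0,0]' | grep -E 'pos|force'; python3 -m jog '[0,0,0,0,0,0,0,0,0,0,0,0,0,0,0,0,0,0,0,0,0,0,0,0]' 110 20
```

```text
tool_pos: [502.3, -261.8, 54.8]
contact_force: [0.2, 0.8, -0.5]
clock: 20.55
tool_pos: [502.2, -261.8, 54.8]
orientation: [-0.0, 0.885, 0.465, -0.0]
contact_force: [-0.8, 0.1, 0.1]
width: 0.568
```

```bash
python3 -m jog '[0,0,0,0,0,0,0,0,-0.5,0,0,0,0,0,-1,0,0,0,0,0,-2,0,0,0,0,0,-4,0,0,0,0,0,-5,0,0,0,0,0,-5,0,0,0,0,0,0,0,0,0,0,0,0,0,0,0]'
python3 - <<'E'
from look import *
snap('wrist','wrist6');snap('scene','scene6')
E
```

```text
clock: 21.68
tool_pos: [502.2, -261.8, 230.5]
orientation: [0.0, 0.885, 0.465, 0.0]
contact_force: [-0.0, -0.7, -0.6]
width: 0.572
```

View pics/wrist6.png

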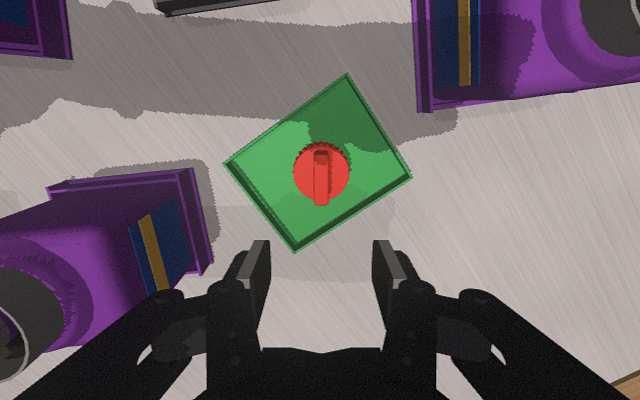

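View pics/scene6.png

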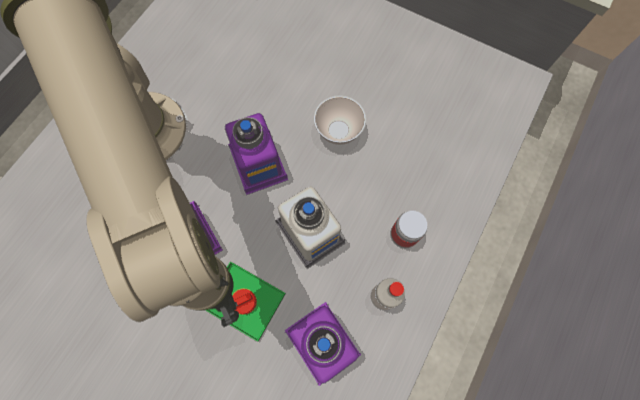

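The cap stands upright at the tray's centre, wrist (321,175). The tray, bowl, tin and bottle are where they were, and the gripper is clear. Handing in.

```bash
python3 -c "
from rig import arm,monitor
print(arm.finish_job(),monitor.observe()['clock'])"
```

```text
the job is handed in; nothing more can be done
the job is handed in; nothing more can be done
```

The white jug is open, and its red cap stands upright in the green tray, released. I handed the job in at about 22 s of the 58 s allowed.

- **Opening:** I pinched the cap's bar and pushed down until the force rose steeply, about 12.5 mm down. Then I turned it about 1.4 rad anticlockwise, lifted it straight off, lowered it until it touched the tray floor and let go.
- **Forces:**
  - At the stop, the push briefly reached about 27 N (29 N with the side load), under the 34 N limit. I eased it off before turning.
  - While turning I read 22–25 N, except for one reading of 20.8 N early in the turn (about 0.2 rad), just under the 21 N asked for. I corrected it at once.
  - The touchdown in the tray peaked at about 8.5 N.
- **Last checks:** The final wrist and scene pictures show the cap upright near the tray's centre and the blue valve exposed on the jug. By eye, the tray, bowl, bottle and tin had not moved. The gripper was well above the cap and touching nothing.

No final check failed. The early bar angle from the top camera (-0.38 rad) differed slightly from the close-up (-0.44 rad). I used the close-up, and the bar was centred between the pads.

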